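# Unstack the junction boxes onto their bases

### The job

Take the stack of four grey junction boxes apart from the top down, one at a time, and set each upright on the steel base whose black gasket has its outline, centred on the gasket and lined up with it. Set each box down before letting go: do not drop it.

Things in the scene. Friction and masses are not known exactly. Their poses are not given: they have to be found in the camera images.
- round_box_mid (a point): Loose round junction box of plain grey plastic with a flat, lighter grey screwed lid panel, straight-sided, 42 mm in diameter in plan and 46 mm high; at the start on top of the stack, on the square box. The point is its centre, 23 mm above its underside; z up; its yaw means nothing. 0.07 to 0.55 kg.
- square_box_mid (a point): Loose square junction box of plain grey plastic with a flat, lighter grey screwed lid panel, straight-sided, 52 x 52 mm in plan and 46 mm high; at the start third from below, on the oblong box. The point is its centre, 23 mm above its underside; its own x and y are parallel to its sides, z up. 0.07 to 0.55 kg.
- oblong_box_mid (a point): Loose oblong junction box of plain grey plastic with a flat, lighter grey screwed lid panel, straight-sided, 56 x 100 mm in plan and 46 mm high; at the start second from below, on the long box. The point is its centre, 23 mm above its underside; its own x runs across the 56 mm width, y along the 100 mm length, z up. 0.07 to 0.55 kg.
- long_box_mid (a point): Loose long junction box of plain grey plastic with a flat, lighter grey screwed lid panel, straight-sided, 62 x 150 mm in plan and 46 mm high; at the start the lowest of the stack, lying on the plywood board. The point is its centre, 23 mm above its underside; its own x runs across the 62 mm width, y along the 150 mm length, z up. 0.07 to 0.55 kg.
- round_base: Fixed base for the round box: a bright steel disc 66 mm in diameter, 5 mm thick, lying on the table, and on its middle a flat black rubber gasket with exactly the outline of the round box (42 mm in diameter), 3 mm thick, so that its top is 8 mm above the table. Origin at the centre of its underside (table height), z up.
- square_base: Fixed base for the square box: a bright steel plate 76 x 76 mm, 5 mm thick, lying on the table, and on its middle a flat black rubber gasket with exactly the outline of the square box (52 x 52 mm), 3 mm thick, so that its top is 8 mm above the table. Origin at the centre of its underside (table height), z up, x and y along the box's x and y when that is lined up; any of the four quarter turns is as good.
- oblong_base: Fixed base for the oblong box: a bright steel plate 80 (x) x 124 (y) mm, 5 mm thick, lying on the table, and on its middle a flat black rubber gasket with exactly the outline of the oblong box (56 x 100 mm), 3 mm thick, so that its top is 8 mm above the table. Origin at the centre of its underside (table height), z up, x and y along the box's x and y when that is lined up; either way round is as good.
- long_base: Fixed base for the long box: a bright steel plate 86 (x) x 174 (y) mm, 5 mm thick, lying on the table, and on its middle a flat black rubber gasket with exactly the outline of the long box (62 x 150 mm), 3 mm thick, so that its top is 8 mm above the table. Origin at the centre of its underside (table height), z up, x and y along the box's x and y when that is lined up; either way round is as good.
- board: Fixed plywood packing board, 110 (x) x 180 (y) x 12 mm thick, flat on the table, on which the stack stands at the start. Origin at the centre of its underside, z up.

How it is judged:
By the outcome, as a careful person would: the job done as asked, in the order asked, and still so for the second after the job is handed in, with the robot touching nothing.
It also fails if it takes over 104 s, if anything falls off the work surface, if the arm or the gripper's body presses on something with over 40 N, if the wrist force passes 120 N, or if a joint passes its speed limit or range.

### The arm

A 7-joint arm with a two-finger parallel gripper is mounted at the origin on the work surface. World frame = base frame: x ahead of the robot, y to its left, z up, the work surface at z = 0. Lengths are in m, angles in rad, forces in N, time in s.
With the tool pointing down it reaches from about 0.4 to 0.85 m from the base axis. Payload 10.4 kg.
Tool frame: the origin (TCP) lies on the front face of the gripper's body, between the roots of the fingers; the fingertips stand 70 mm ahead of it and the grasp point (between the pads) lies 51 mm ahead of it; z points along the fingers, y is the line along which they close (so a half turn about z gives the same grasp; the last joint's range is limited). The gripper opens to 87 mm and grips with 3 to 60 N. Pads are 19 mm wide; open, the fingers measure 117 mm over their backs; the gripper's body (75 mm by 190 mm) begins 51 mm behind the grasp point.
Start: joints at [1.235, 0.332, -0.065, 1.46, 0.022, 1.35, -0.088], TCP at [0.192, -0.595, 0.292] pointing down, gripper open.
Joint ranges: [-2.6, 2.6], [-0.5, 2.12], [-1.47, 1.34], [0.16, 2.42], [-1.27, 4.41], [0.06, 2.06], [-2.6, 2.6]. Speed limits (rad/s): [2.22, 2.22, 2.79, 2.79, 3.14, 3.14, 3.14].

### API

Orientations are given as a unit quaternion [x, y, z, w].
In Python, from station import ctrl gives the robot as it stands.
- The arm moves only by the shell command python3 -m crank 'ROWS' [FORCE]. ROWS is JSON, a list of rows, each a list of 7 numbers: the shift along the tool's x, y, z in m, then the turn, a rotation vector about the tool's x, y, z in rad, then the closure, from 0 (fully open) to 1 (shut). A call has 1 to 5 rows; each row shifts and turns the commanded pose from where the row before left it, along the tool's axes as they then stand; what a row does not reach is not made up. A row lasts 1/10 s, in which the tool goes at most 50 mm and 8.59 degrees, less where a joint would pass 70% of its speed; a pose out of reach is approached as far as the arm can. A call with a gripper value outside its range is refused whole. The fingers move at their own pace and stop on an object; FORCE is the grip in N (left out, the last holds). Time passes only in rows, so rows that do not move let the fingers close. It gives the time, the measured TCP pose, the force, the opening and the grip force at its end, in the units of the state.
- ctrl.get_obs(): the state, without advancing time (a new reading comes with each control period).
- ctrl.snapshot(name): name is "scene" or "top" or "wrist"; returns a dict with "frame" (420x560x3 uint8, red, green, blue), "fx", "fy", "cx", "cy" (pixels), "xyz" and "rotation" of the camera in the world. Camera axes: x right, y down, z forward; pixel columns grow to the right and rows downward; lengths in m; the calibration is good to about 2 mm. A picture is of the moment at which its call begins. There is no depth.
- ctrl.hand_in(): hands the job in; it is judged then, once.
Trained networks look in the newest picture that a camera, given by its name, has taken for a name from the list of things; names that differ only in an ending like _2 or _b are one class to them, and where a whole thing is asked for, a point or a joint stands for the part that bears it (a point fixed in the world has none). Each returns a list of dicts, best first, with "score" (0 to 1); they miss things now and then, are a little off and sometimes report something else, mostly with a low value. They report only what shows in the picture. A call takes as long as a camera call.
- ctrl.silhouettes(thing, camera): "pixels" (420x560 bool, what is visible of it) and "box" ([left, top, width, height] in pixels, round what is visible of it).
The state is a dict: "time": time; "joint_pos": joint angles; "joint_vel": joint speeds; "tau": joint torques, N m; "tcp_pos": TCP position; "tcp_rot": TCP orientation; "contact_force": force on the tool from outside, world axes, zero at the start; "torque": the same for the moment, N m; "gripper_width": opening from 0.0 (shut) to 1.0 (fully open); "finger_force": force on a finger pad.
Only numpy, scipy, OpenCV 4.12 (cv2) and the standard library are available. Lean on these libraries where they do the work, as an engineer would, in place of code of your own. Each camera call takes 0.05 s, during which the arm holds its last target. There are 200 camera calls.

## Working session

There is one attempt and no reset: what is moved stays moved. The work goes in short steps, Python scripts to look and compute and a shell command to move; the robot and the scene stay as the last step left them, time stands still between calls to the robot, and variables do not carry over. Pictures are saved under pics/ and viewed, at most 14 in all, crops included, and the job is handed in when it is done.

```bash
ls; mkdir -p pics; python3 - <<'E'
from station import ctrl
import cv2,numpy as np
o=ctrl.get_obs(); print({k:np.round(v,3).tolist() for k,v in o.items()})
for n in("scene","top"):
    s=ctrl.snapshot(n); cv2.imwrite(f"pics/{n}0.png",s["frame"][:,:,::-1])
    print(n,s["fx"],s["fy"],s["cx"],s["cy"],np.round(s["xyz"],4),np.round(s["rotation"],4).tolist())
    for t in["round_box_mid","square_box_mid","oblong_box_mid","long_box_mid","round_base","square_base","oblong_base","long_base","board"]:
        print(t,[(round(d["score"],2),d["box"],int(d["pixels"].sum())) for d in ctrl.silhouettes(t,n)[:2]])
E
```

```text
pics
{'time': 0.0, 'joint_pos': [1.235, 0.333, -0.065, 1.461, 0.022, 1.35, -0.089], 'joint_vel': [-0.002, -0.001, 0.001, 0.0, -0.001, -0.001, -0.0], 'tau': [0.0, -62.326, 0.025, -38.99, -0.061, 0.04, 0.0], 'tcp_pos': [0.192, -0.594, 0.291], 'tcp_rot': [0.988, 0.156, -0.0, -0.001], 'contact_force': [-0.639, 0.575, -0.563], 'torque': [0.017, -0.015, 0.028], 'finger_force': 0.0, 'gripper_width': 0.999}
scene 411.88041223200014 411.88041223200014 273.19701976246625 213.87922896588026 [1.0897 0.4431 0.6196] [0.3821, 0.7979, -0.4195, -0.2034]
round_box_mid [(0.79, [290.3, 235.1, 27.4, 37.2], 792), (0.28, [191.8, 191.8, 33.0, 20.1], 450)]
square_box_mid [(0.59, [285.2, 261.1, 35.0, 31.1], 853)]
oblong_box_mid [(0.96, [269.3, 272.7, 61.2, 44.7], 1547)]
long_box_mid [(0.81, [254.9, 282.8, 90.2, 61.7], 2122), (0.45, [269.0, 233.6, 61.4, 32.5], 520)]
round_base [(0.7, [400.5, 293.5, 35.8, 28.0], 652), (0.45, [152.6, 230.7, 68.9, 53.3], 1900)]
square_base [(0.72, [195.6, 192.0, 33.2, 18.0], 381)]
oblong_base [(0.71, [271.1, 235.8, 58.4, 29.7], 525), (0.69, [240.5, 307.9, 107.0, 55.6], 1802)]
long_base [(0.95, [150.2, 229.7, 74.0, 50.8], 1986)]
board [(0.73, [402.7, 291.6, 31.7, 26.4], 699), (0.72, [239.7, 307.6, 108.1, 53.3], 1867)]
top 479.55802730618154 479.55802730618154 276.12235825124685 204.72234934307244 [ 0.3837 -0.0042  1.2569] [0.712, -0.6988, 0.0396, -0.056]
round_box_mid [(0.59, [210.7, 142.7, 21.4, 25.0], 348)]
square_box_mid [(0.65, [215.3, 145.1, 25.0, 30.4], 233)]
oblong_box_mid [(0.64, [206.6, 143.8, 42.7, 34.9], 585)]
long_box_mid []
round_base [(0.85, [157.2, 223.9, 24.2, 26.4], 490), (0.43, [385.2, 235.8, 36.4, 34.6], 887)]
square_base [(0.91, [386.1, 235.7, 35.0, 32.2], 905)]
oblong_base [(0.6, [253.6, 219.6, 48.4, 36.7], 1432)]
long_base [(0.85, [319.7, 150.8, 66.8, 41.8], 2097), (0.64, [385.7, 236.4, 35.5, 31.1], 808)]
board [(0.93, [196.9, 140.9, 74.6, 51.4], 1053)]
```

View pics/top0.png

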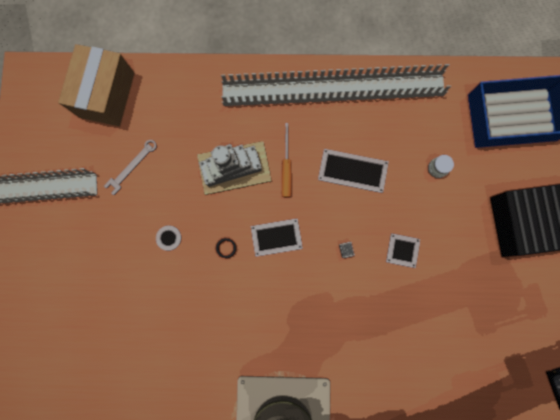

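View pics/scene0.png

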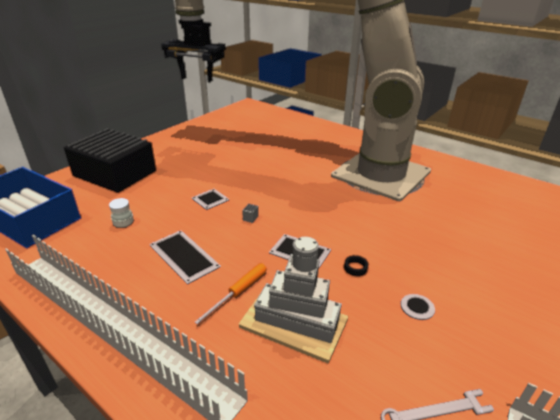

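The top view shows the stack at about (232,165) with the round box at (222,155). The bases are round (168,238), oblong (277,237), long (353,170) and square (403,250). The networks' base hits in the top view agree with this. Several of their hits in the scene view are swapped, so I'll fit in the top view.

```bash
cat > h.py <<'E'
from station import ctrl
import cv2,numpy as np
from scipy.spatial.transform import Rotation as R
def shot(n,f=None):
    s=ctrl.snapshot(n)
    if f: cv2.imwrite("pics/"+f,s["frame"][:,:,::-1])
    return s
def to_world(s,px,z):
    px=np.atleast_2d(px).astype(float)
    d=np.c_[(px[:,0]-s["cx"])/s["fx"],(px[:,1]-s["cy"])/s["fy"],np.ones(len(px))]
    d=d@R.from_quat(s["rotation"]).as_matrix().T
    c=np.array(s["xyz"]); return c+d*((z-c[2])/d[:,2])[:,None]
def to_px(s,p):
    q=(np.atleast_2d(p)-s["xyz"])@R.from_quat(s["rotation"]).as_matrix()
    return np.c_[q[:,0]/q[:,2]*s["fx"]+s["cx"],q[:,1]/q[:,2]*s["fy"]+s["cy"]]
def blob(s,mask,near,z,up=4):
    """component of mask nearest a pixel -> world centre, sides, angle of long side"""
    n,l,st,c=cv2.connectedComponentsWithStats(mask.astype(np.uint8))
    ok=[i for i in range(1,n) if st[i,4]>40]
    i=min(ok,key=lambda i:np.hypot(*(c[i]-near)))
    ys,xs=np.nonzero(l==i)
    w=to_world(s,np.c_[xs,ys],z)[:,:2]
    (cx,cy),(a,b),t=cv2.minAreaRect((w*1000).astype(np.float32))
    if a>b: t+=90;a,b=b,a     # t: direction of short side; long side = t+90
    return w.mean(0),(cx/1000,cy/1000),(a,b),(t+90)%180,st[i]
def go(x,y,z,yaw=None):
    """shift in tool axes to bring the GRASP POINT to xyz; yaw=deg of world direction of tool y (mod 180)"""
    o=ctrl.get_obs(); r=R.from_quat(o["tcp_rot"]); m=r.as_matrix()
    cur=np.degrees(np.arctan2(m[1,1],m[0,1]))
    if yaw is None: yaw=cur
    d=(yaw-cur+90)%180-90
    t=np.radians(cur+d); Y=np.array([np.cos(t),np.sin(t),0]);Z=np.array([0,0,-1.]);X=np.cross(Y,Z)
    T=np.c_[X,Y,Z]
    g=np.array([x,y,z])-0.051*Z
    print("tool shift",np.round(m.T@(g-o["tcp_pos"]),4),"turn",np.round((r.inv()*R.from_matrix(T)).as_rotvec(),4),
      "grasp now",np.round(o["tcp_pos"]+m@[0,0,.051],4),"yaw",round(cur,2),"q7",round(o["joint_pos"][6],2),"t",round(o["time"],2))
E
python3 - <<'E'
from h import *
s=shot("top"); g=s["frame"].max(2)
print(np.unique(g[230:246,270:285]))
for n,p in dict(round=(168,238),oblong=(277,237),long=(353,170),square=(403,250)).items():
    print(n,*blob(s,g<85,p,.008))
print("round box",to_world(s,(222,155),.196),"board",to_world(s,(234,167),.012))
go(*to_world(s,(222,155),.196)[0][:2],.35)
cv2.imwrite("pics/stack.png",cv2.resize(s["frame"][120:210,180:300,::-1],None,fx=6,fy=6,interpolation=cv2.INTER_CUBIC))
w=shot("wrist"); print(w["xyz"],R.from_quat(w["rotation"]).as_matrix().round(3).tolist(),w["fx"])
E
```

```text
[26 27 28 29 30 31 32 33]
round [0.46167793 0.30842193] (0.4606695556640625, 0.3078897399902344) (36.63782501220703, 37.09506607055664) 91.08823585510254 [161 231  15  15 175]
oblong [0.46824766 0.02492455] (0.468410888671875, 0.024963657379150392) (53.54901885986328, 98.04338836669922) 100.53153133392334 [257 225  40  26 772]
long [ 0.64895862 -0.17509735] (0.649124267578125, -0.17477841186523438) (60.37812805175781, 147.6637420654297) 79.35852813720703 [ 324  155   59   32 1251]
square [ 0.440357   -0.30343699] (0.4403916015625, -0.3031715698242187) (49.2718620300293, 50.29709243774414) 79.58807373046875 [393 240  22  22 377]
round box [[0.63964781 0.14711453 0.196     ]] board [[0.65193003 0.14026296 0.012     ]]
tool shift [ 0.6539 -0.5681 -0.1087] turn [ 0.0001 -0.      0.    ] grasp now [ 0.1924 -0.5947  0.2413] yaw -72.08 q7 -0.09 t 1.05
[ 0.26975936 -0.57010392  0.38629516] [[0.307, -0.91, -0.279], [-0.952, -0.294, -0.089], [-0.001, 0.293, -0.956]] 374.9428472078637
```

View pics/stack.png

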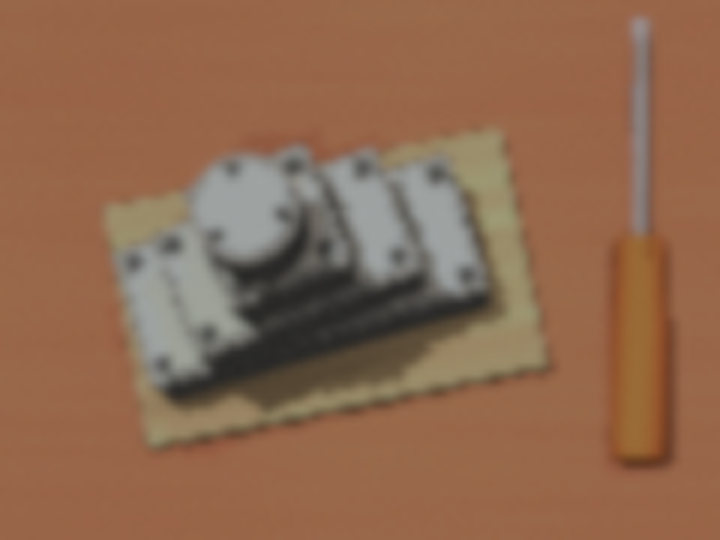

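The crop shows the round lid centre at about (221,155) in the full image, and the stack boxes run long-side roughly like the oblong base. The fitted gasket sizes match the given ones. Moving over the stack now.

```bash
R1='[[0.036,-0.0315,-0.012,0,0,0,0],[0.036,-0.0315,-0.012,0,0,0,0],[0.036,-0.0315,-0.012,0,0,0,0],[0.036,-0.0315,-0.012,0,0,0,0],[0.036,-0.0315,-0.012,0,0,0,0]]'; unset R1
python3 -m crank '[[0.036,-0.0315,-0.006,0,0,0,0],[0.036,-0.0315,-0.006,0,0,0,0],[0.036,-0.0315,-0.006,0,0,0,0],[0.036,-0.0315,-0.006,0,0,0,0],[0.036,-0.0315,-0.006,0,0,0,0]]' 20
python3 -m crank '[[0.036,-0.0315,-0.006,0,0,0,0],[0.036,-0.0315,-0.006,0,0,0,0],[0.036,-0.0315,-0.006,0,0,0,0],[0.036,-0.0315,-0.006,0,0,0,0],[0.036,-0.0315,-0.006,0,0,0,0]]'
python3 -m crank '[[0,0,0,0,0,-0.148,0],[0,0,0,0,0,-0.148,0],[0,0,0,0,0,-0.148,0],[0,0,0,0,0,-0.148,0],[0,0,0,0,0,-0.148,0]]'
python3 -m crank '[[0,0,0,0,0,-0.148,0],[0,0,0,0,0,-0.148,0],[0,0,0,0,0,-0.148,0],[0,0,0,0,0,-0.148,0],[0,0,0,0,0,-0.148,0]]'
python3 - <<'E'
from h import *
go(.64,.149,.35,13)
E
```

```text
time: 1.6
tcp_pos: [0.3158, -0.3876, 0.3227]
tcp_rot: [0.988, 0.156, 0.0, 0.0]
contact_force: [1.2, -0.7, 0.0]
gripper_width: 1.001
finger_force: 0.0
time: 2.1
tcp_pos: [0.4385, -0.1823, 0.3528]
tcp_rot: [0.988, 0.156, 0.0, 0.0]
contact_force: [2.0, -0.9, 0.2]
gripper_width: 0.999
finger_force: 0.0
time: 2.6
tcp_pos: [0.4379, -0.1841, 0.3524]
tcp_rot: [0.863, 0.505, 0.0, 0.0]
contact_force: [-0.8, 0.1, -0.5]
gripper_width: 1.001
finger_force: 0.0
time: 3.1
tcp_pos: [0.4379, -0.1842, 0.3524]
tcp_rot: [0.622, 0.783, -0.0, 0.0]
contact_force: [0.5, -0.2, -0.2]
gripper_width: 0.998
finger_force: 0.0
tool shift [ 0.2789  0.2722 -0.0487] turn [0.0002 0.0003 0.0011] grasp now [ 0.4379 -0.1842  0.3014] yaw 13.06 q7 0.54 t 3.1
```

```bash

python3 -m crank '[[0.028,0.0272,-0.005,0,0,0,0],[0.028,0.0272,-0.005,0,0,0,0],[0.028,0.0272,-0.005,0,0,0,0],[0.028,0.0272,-0.005,0,0,0,0],[0.028,0.0272,-0.005,0,0,0,0]]'
python3 -m crank '[[0.028,0.0272,-0.005,0,0,0,0],[0.028,0.0272,-0.005,0,0,0,0],[0.028,0.0272,-0.005,0,0,0,0],[0.028,0.0272,-0.005,0,0,0,0],[0.028,0.0272,-0.005,0,0,0,0]]'
python3 - <<'E'
from h import *
go(.64,.149,.35,13)
s=shot("wrist","w1.png")
print(to_px(s,[[.64,.149,.196],[.6519,.1403,.012]]))
for t in["round_box_mid","square_box_mid","oblong_box_mid","long_box_mid","board"]:
    print(t,[(round(d["score"],2),d["box"]) for d in ctrl.silhouettes(t,"wrist")[:2]])
E
```

```text
time: 3.6
tcp_pos: [0.5404, -0.0164, 0.3777]
tcp_rot: [0.625, 0.781, 0.0, 0.0]
contact_force: [-0.3, -1.1, -0.2]
gripper_width: 0.999
finger_force: 0.0
time: 4.1
tcp_pos: [0.6424, 0.1499, 0.4024]
tcp_rot: [0.625, 0.781, -0.0, 0.0]
contact_force: [0.4, -0.4, 0.5]
gripper_width: 1.006
finger_force: 0.0
tool shift [-0.0004 -0.0025  0.0014] turn [ 0.0001  0.0003 -0.0058] grasp now [0.6424 0.1499 0.3514] yaw 12.67 q7 -0.25 t 4.1
[[270.97516085 202.77513245]
 [279.59782997 174.30285964]]
round_box_mid [(0.95, [246.1, 166.1, 51.2, 59.5]), (0.17, [95.1, 178.8, 68.0, 88.0])]
square_box_mid [(0.69, [244.7, 154.0, 60.4, 59.7])]
oblong_box_mid [(0.74, [242.4, 128.8, 67.9, 102.3]), (0.55, [96.1, 179.4, 65.2, 85.9])]
long_box_mid [(0.79, [247.1, 104.8, 61.1, 131.4]), (0.22, [247.7, 157.3, 59.2, 57.0])]
board [(0.86, [237.1, 103.1, 86.5, 135.1])]
```

View pics/w1.png

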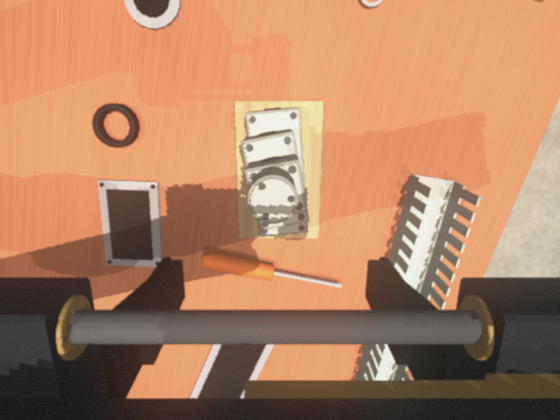

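The wrist view shows the round lid at about (272,191), with the other lids stepped out above it. I'll overlay projected outlines to test both calibrations.

```bash
cat >> h.py <<'E'
def rect(x,y,yaw,w,l,z):
    t=np.radians(yaw);a=np.array([np.cos(t),np.sin(t)]);b=np.array([-a[1],a[0]])  # a: width dir
    return np.array([[*(np.array([x,y])+i*a*w/2+j*b*l/2),z] for i,j in((-1,-1),(1,-1),(1,1),(-1,1))])
def circ(x,y,r,z): 
    t=np.linspace(0,2*np.pi,40)[:-1]; return np.c_[x+r*np.cos(t),y+r*np.sin(t),t*0+z]
def overlay(s,shapes,c,f,k=5):
    u,v,w,h=c; im=cv2.resize(s["frame"][v:v+h,u:u+w,::-1],None,fx=k,fy=k,interpolation=cv2.INTER_CUBIC)
    for i,p in enumerate(shapes):
        q=((to_px(s,p)-[u,v]+.5)*k).astype(np.int32)
        cv2.polylines(im,[q],True,[(0,0,255),(0,255,0),(255,0,0),(255,0,255)][i%4],1)
    cv2.imwrite("pics/"+f,im)
E
python3 - <<'E'
from h import *
s=shot("wrist"); S=[circ(.6405,.1495,.021,.196),rect(.6519,.1403,13,.110,.180,.012)]
overlay(s,S,(225,90,120,160),"o1.png",3.7)
t=shot("top"); 
overlay(t,S,(190,130,90,70),"o2.png",6)
a=cv2.imread("pics/o1.png");b=cv2.imread("pics/o2.png")
c=np.zeros((max(len(a),len(b)),a.shape[1]+b.shape[1],3),np.uint8);c[:len(a),:a.shape[1]]=a;c[:len(b),a.shape[1]:]=b
c=c[:, :];print(c.shape);cv2.imwrite("pics/o12.png",cv2.resize(c,(min(800,c.shape[1]),int(c.shape[0]*min(800,c.shape[1])/c.shape[1]))))
print(s["xyz"],ctrl.get_obs()["tcp_pos"])
E
```

```text
(592, 984, 3)
[0.62418094 0.22657949 0.49620924] [0.64157816 0.14741263 0.40258947]
```

View pics/o12.png

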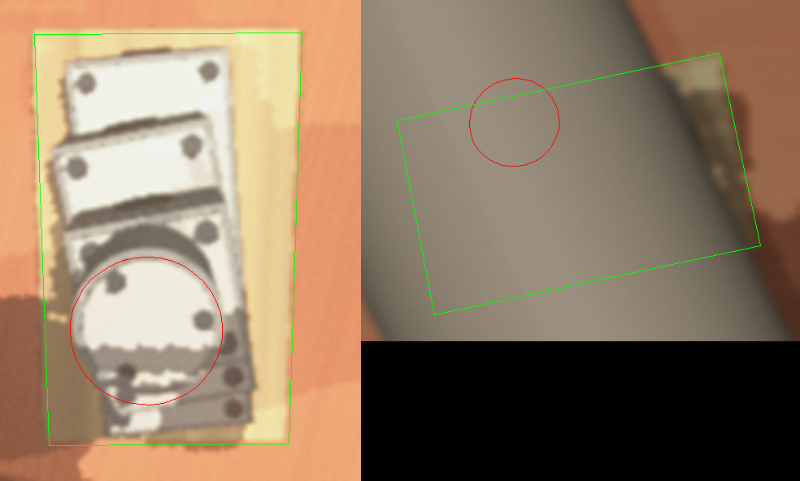

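After settling, the projected circle fits the lid to within about 1 mm and the board outline fits as well, so round is at (0.640, 0.150). The earlier mismatch came from the arm still moving. Picking the round box.

```bash
python3 - <<'E'
from h import *
go(.640,.1500,.175,13)
E
```

```text
tool shift [ 0.003  -0.0011  0.1766] turn [ 0.0004  0.001  -0.0068] grasp now [0.6416 0.1474 0.3516] yaw 12.61 q7 -0.25 t 4.5
```

```bash

python3 -m crank '[[0.003,-0.001,0.045,0,0,0,0],[0,0,0.045,0,0,0,0],[0,0,0.04,0,0,0,0],[0,0,0.03,0,0,0,0],[0,0,0.0165,0,0,0,0]]' 30
python3 -m crank '[[0,0,0,0,0,0,0],[0,0,0,0,0,0,1],[0,0,0,0,0,0,1],[0,0,0,0,0,0,1],[0,0,0,0,0,0,1]]' 30
python3 -m crank '[[0,0,0,0,0,0,1],[0,0,0,0,0,0,1],[0,0,0,0,0,0,1],[0,0,0,0,0,0,1]]' 30
```

```text
time: 5.0
tcp_pos: [0.6392, 0.1497, 0.2233]
tcp_rot: [0.625, 0.781, -0.001, -0.0]
contact_force: [0.4, 0.3, 0.1]
gripper_width: 1.0
finger_force: 0.0
time: 5.5
tcp_pos: [0.6403, 0.1517, 0.2268]
tcp_rot: [0.624, 0.781, 0.001, 0.001]
contact_force: [0.4, -0.2, 0.4]
gripper_width: 0.727
finger_force: 0.0
time: 5.9
tcp_pos: [0.64, 0.1516, 0.2258]
tcp_rot: [0.624, 0.781, 0.0, 0.0]
contact_force: [0.7, -0.1, -0.1]
gripper_width: 0.477
finger_force: 30.0
```

```bash

python3 -m crank '[[0,0,-0.02,0,0,0,1],[0,0,-0.04,0,0,0,1],[0,0,-0.04,0,0,0,1],[0,0,0,0,0,0,1]]'
python3 - <<'E'
from h import *
go(.461,.308,.25)
E
```

```text
time: 6.3
tcp_pos: [0.6412, 0.1526, 0.3319]
tcp_rot: [0.624, 0.781, 0.003, 0.002]
contact_force: [0.0, 0.4, -0.9]
gripper_width: 0.479
finger_force: 30.0
tool shift [ 0.1913 -0.1418  0.0298] turn [ 0.0084 -0.0006  0.    ] grasp now [0.6416 0.1527 0.2809] yaw 12.72 q7 -0.27 t 6.3
```

```bash

python3 -m crank '[[0.032,-0.0236,0.005,0,0,0,1],[0.032,-0.0236,0.005,0,0,0,1],[0.032,-0.0236,0.005,0,0,0,1],[0.032,-0.0236,0.005,0,0,0,1],[0.032,-0.0236,0.005,0,0,0,1]]'
python3 -m crank '[[0.032,-0.0236,0.005,0,0,0,1],[0,0,0,0,0,0,1],[0,0,0,0,0,0,1],[0,0,0,0,0,0,1]]'
cat >> h.py <<'E'
def gasket(near,f=None,z=.008,cam="wrist",th=85):
    s=shot(cam,f); q=to_px(s,[*near,z])[0]; o=ctrl.get_obs()
    print("px",q,"gasket",*blob(s,s["frame"].max(2)<th,q,z))
    return s
E
python3 - <<'E'
from h import *
gasket((.461,.308),"w2.png")
go(.461,.308,.25)
E
```

```text
time: 6.8
tcp_pos: [0.4882, 0.2824, 0.3001]
tcp_rot: [0.624, 0.781, -0.0, 0.0]
contact_force: [0.6, 1.2, -0.7]
gripper_width: 0.478
finger_force: 30.0
time: 7.2
tcp_pos: [0.4605, 0.3068, 0.2955]
tcp_rot: [0.625, 0.781, -0.0, 0.0]
contact_force: [-0.8, -0.3, -0.5]
gripper_width: 0.479
finger_force: 30.0
px [274.87464194 180.87701553] gasket [0.4828224  0.18016819] (0.48738824462890623, 0.18792091369628905) (72.8767318725586, 239.62649536132812) 12.560201644897461 [ 171  258  208   59 4574]
tool shift [ 0.0013  0.0007 -0.0055] turn [-0.0001  0.0003  0.    ] grasp now [0.4606 0.3066 0.2445] yaw 12.6 q7 -0.6 t 7.25
```

View pics/w2.png

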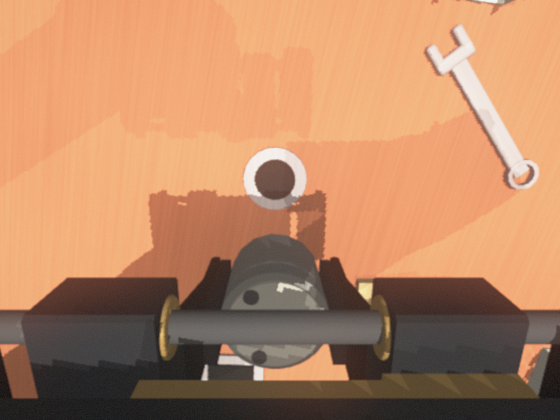

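Gasket ring at about (274,180), on the predicted pixel, but it looks lighter here than the threshold. I'll use an Otsu threshold in a window.

```bash

cat >> h.py <<'E'
def gasket(near,half,f=None,z=.008,cam="wrist"):
    s=shot(cam,f); q=to_px(s,[*near,z])[0]; g=s["frame"][:,:,2].copy()   # blue: steel bright, gasket dark
    g=s["frame"].max(2)
    u,v=q.astype(int); h=half; win=g[max(v-h,0):v+h,max(u-h,0):u+h]
    th,_=cv2.threshold(win,0,255,cv2.THRESH_OTSU)
    m=np.zeros(g.shape,bool); m[max(v-h,0):v+h,max(u-h,0):u+h]=win<th
    c,mc,sz,ang,st=blob(s,m,q,z)
    print("px",q.round(1),"th",th,"mean",c.round(4),"rect",np.round(mc,4),"size",np.round(sz,1),"long axis",round(ang,2),st)
    return s
E
python3 - <<'E'
from h import *
gasket((.461,.308),28)
go(.461,.308,.1)
E
```

```text
px [274.8 180.8] th 170.0 mean [0.4635 0.3066] rect [0.4647 0.3022] size [41.2 57.6] long axis 121.58 [ 255  160   47   48 1474]
tool shift [0.0013 0.0007 0.1445] turn [-0.0002  0.0002  0.    ] grasp now [0.4606 0.3066 0.2445] yaw 12.6 q7 -0.6 t 7.3
```

```bash

sed -i 's/^def gasket(near,half,f=None,z=.008,cam="wrist"):/def gasket(near,half,f=None,z=.008,cam="wrist",TH=None):/; s/^    m=np.zeros(g.shape,bool); m/    th=TH or th; m=np.zeros(g.shape,bool); m/' h.py
python3 - <<'E'
from h import *
gasket((.461,.308),28,TH=100)
s=gasket((.461,.308),28,TH=120)
print(s["frame"].max(2)[150:215:3,274])
E
```

```text
px [274.8 180.9] th 100 mean [0.4654 0.2946] rect [0.4654 0.2944] size [ 8.1 25.2] long axis 16.01 [264 190  25   9 140]
px [274.9 181.1] th 120 mean [0.4614 0.3077] rect [0.4611 0.3077] size [37.7 39.4] long axis 27.54 [ 256  162   38   38 1053]
[245 244 244 219 119 122 118 116 116 113 112 110 110 105  98  97  94 179
 177 177 179 181]
```

```bash

python3 - <<'E'
from h import *
go(.4612,.3092,.033)
E
```

```text
tool shift [0.002  0.0014 0.2116] turn [-0.0002 -0.     -0.    ] grasp now [0.4603 0.3069 0.2446] yaw 12.62 q7 -0.6 t 7.4
```

```bash

python3 -m crank '[[0.002,0.001,0.045,0,0,0,1],[0,0,0.045,0,0,0,1],[0,0,0.045,0,0,0,1],[0,0,0.04,0,0,0,1],[0,0,0.025,0,0,0,1]]'
python3 -m crank '[[0,0,0.006,0,0,0,1],[0,0,0.002,0,0,0,1],[0,0,0.001,0,0,0,1],[0,0,0,0,0,0,1],[0,0,0,0,0,0,1]]'
python3 - <<'E'
from h import *
print(ctrl.get_obs()["contact_force"]); go(.4612,.3092,.033)
E
```

```text
time: 7.9
tcp_pos: [0.4595, 0.3085, 0.0925]
tcp_rot: [0.625, 0.781, -0.002, -0.001]
contact_force: [0.7, 0.4, -2.1]
gripper_width: 0.477
finger_force: 30.0
time: 8.4
tcp_pos: [0.4607, 0.3101, 0.0879]
tcp_rot: [0.624, 0.781, 0.001, 0.0]
contact_force: [-0.7, 0.1, -0.8]
gripper_width: 0.475
finger_force: 30.0
[-0.74270612  0.11227161 -0.83840021]
tool shift [-0.001   0.0003  0.0039] turn [ 0.0019 -0.0003  0.    ] grasp now [0.4608 0.3101 0.0369] yaw 12.71 q7 -0.75 t 8.4
```

```bash

python3 -m crank '[[-0.001,0,0.002,0,0,0,1],[0,0,0.001,0,0,0,1],[0,0,0,0,0,0,1],[0,0,0,0,0,0,1]]'
python3 -m crank '[[0,0,0.001,0,0,0,1],[0,0,0,0,0,0,1],[0,0,0,0,0,0,1]]'
```

```text
time: 8.8
tcp_pos: [0.4604, 0.3088, 0.0838]
tcp_rot: [0.624, 0.781, -0.0, 0.0]
contact_force: [-0.3, 0.4, -0.8]
gripper_width: 0.476
finger_force: 30.0
time: 9.1
tcp_pos: [0.4604, 0.3089, 0.0837]
tcp_rot: [0.624, 0.781, -0.0, 0.0]
contact_force: [-3.7, -3.6, 12.4]
gripper_width: 0.476
finger_force: 30.0
```

```bash

python3 -m crank '[[0,0,-0.0005,0,0,0,0.4],[0,0,0,0,0,0,0.3],[0,0,0,0,0,0,0.2],[0,0,0,0,0,0,0],[0,0,0,0,0,0,0]]'
python3 -m crank '[[0,0,-0.02,0,0,0,0],[0,0,-0.04,0,0,0,0],[0,0,-0.045,0,0,0,0],[0,0,-0.045,0,0,0,0],[0,0,-0.045,0,0,0,0]]'
python3 -m crank '[[0,0,-0.02,0,0,0,0],[0,0,0,0,0,0,0],[0,0,0,0,0,0,0]]'
python3 - <<'E'
from h import *
s=shot("wrist");overlay(s,[circ(.4613,.308,.021,.054),circ(.4613,.308,.033,.005),circ(.4613,.308,.021,.008)],(215,120,120,110),"o3.png",5)
s=shot("top");overlay(s,[circ(.4613,.308,.021,.054),circ(.4613,.308,.033,.005)],(145,215,50,45),"o4.png",8)
go(.645,.145,.30,13)
E
```

```text
time: 9.6
tcp_pos: [0.4603, 0.3088, 0.0831]
tcp_rot: [0.624, 0.781, -0.0, -0.0]
contact_force: [-0.0, 0.1, 0.1]
gripper_width: 0.846
finger_force: 0.0
time: 10.1
tcp_pos: [0.46, 0.3088, 0.28]
tcp_rot: [0.624, 0.781, -0.0, 0.0]
contact_force: [1.5, 0.7, 0.8]
gripper_width: 1.001
finger_force: 0.0
time: 10.4
tcp_pos: [0.4603, 0.3087, 0.2978]
tcp_rot: [0.624, 0.781, -0.0, 0.0]
contact_force: [-1.1, -0.3, -0.3]
gripper_width: 0.999
finger_force: 0.0
tool shift [-0.2002  0.1444 -0.0544] turn [-0.0021  0.0008 -0.0049] grasp now [0.4599 0.3083 0.2457] yaw 12.72 q7 -0.6 t 10.5
```

View pics/o3.png

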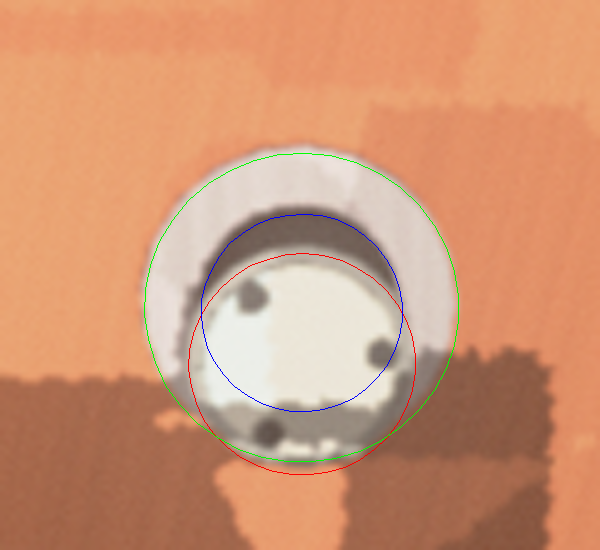

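The round box is centred on its gasket to within about 1 mm: the lid and plate circles are shifted alike. Next is the square box.

```bash

python3 -m crank '[[-0.0334,0.0241,-0.009,0,0,0,0],[-0.0334,0.0241,-0.009,0,0,0,0],[-0.0334,0.0241,-0.009,0,0,0,0],[-0.0334,0.0241,-0.009,0,0,0,0],[-0.0334,0.0241,-0.009,0,0,0,0]]'
python3 -m crank '[[-0.0334,0.0241,-0.009,0,0,0,0],[0,0,0,0,0,0,0],[0,0,0,0,0,0,0],[0,0,0,0,0,0,0]]'
cat >> h.py <<'E'
from scipy.optimize import minimize
def fitbox(s,thing,w,l,zb,x0,cam="wrist"):
    best=None
    for d in ctrl.silhouettes(thing,cam)[:3]:
        m=d["pixels"]
        def cost(p):
            P=np.vstack([rect(p[0]/100,p[1]/100,p[2]*5,w,l,z) for z in(zb,zb+.046)])
            q=cv2.convexHull((to_px(s,P)*16+8).astype(np.int32)); im=np.zeros(m.shape,np.uint8)
            cv2.fillConvexPoly(im,q,1,lineType=8,shift=4); im=im>0
            return 1-(im&m).sum()/((im|m).sum()+1)
        p0=[x0[0]*100,x0[1]*100,x0[2]/5]
        r=minimize(cost,p0,method="Nelder-Mead",options=dict(initial_simplex=[p0]+[[p0[0]+(i==0)*2,p0[1]+(i==1)*2,p0[2]+(i==2)*2] for i in range(3)],xatol=1e-3,fatol=1e-4,maxiter=400))
        print(thing,round(d["score"],2),"iou",round(1-r.fun,3),"x,y,yaw",np.round(r.x*[.01,.01,5],4))
        if best is None or r.fun<best.fun: best=r
    return best.x*[.01,.01,5]
E
python3 - <<'E'
from h import *
s=shot("wrist","w3.png")
p=fitbox(s,"square_box_mid",.052,.052,.104,(.645,.145,13))
a=fitbox(s,"oblong_box_mid",.056,.1,.058,(.65,.14,13))
overlay(s,[rect(*p,.052,.052,.150),rect(*a,.056,.1,.104)],(215,90,140,150),"o5.png",4)
go(*p[:2],.129,p[2])
E
```

```text
time: 11.0
tcp_pos: [0.6155, 0.171, 0.3419]
tcp_rot: [0.624, 0.781, -0.001, -0.001]
contact_force: [0.5, 1.3, -0.3]
gripper_width: 0.999
finger_force: 0.0
time: 11.4
tcp_pos: [0.6447, 0.1463, 0.3511]
tcp_rot: [0.624, 0.782, -0.001, -0.001]
contact_force: [-0.1, 0.3, 0.7]
gripper_width: 1.002
finger_force: 0.0
square_box_mid 0.66 iou 0.95 x,y,yaw [ 0.6441  0.1497 24.57  ]
square_box_mid 0.52 iou 0.238 x,y,yaw [  0.6659   0.2001 -30.0737]
oblong_box_mid 0.9 iou 0.329 x,y,yaw [ 0.6441  0.1482 22.2306]
tool shift [0.0035 0.0002 0.1721] turn [-4.000e-04  1.000e-04 -2.049e-01] grasp now [0.6447 0.1463 0.3011] yaw 12.83 q7 -0.25 t 11.55
```

View pics/o5.png

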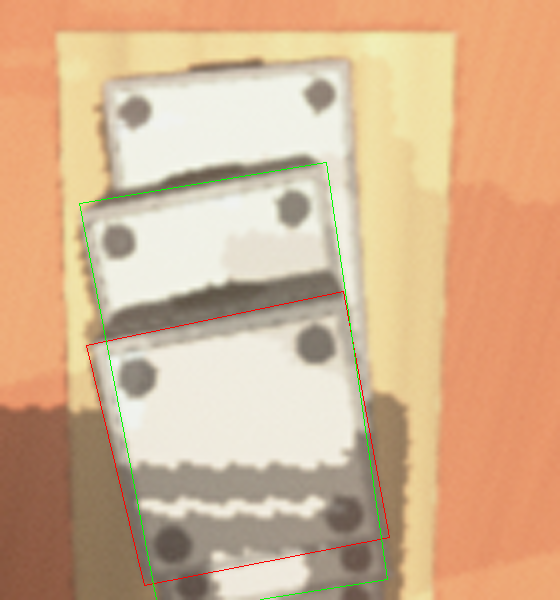

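The screw dots of the square lid average (242,445) in the crop, about 1.2 px below the fit's centre, with a tilt about 1° less. So square is at (0.6446, 0.1487), yaw 23.5°.

```bash

python3 -m crank '[[0.0024,0.0003,0.03,0,0,0,0],[0,0,0.03,0,0,-0.093,0],[0,0,0.03,0,0,-0.093,0],[0,0,0.03,0,0,0,0],[0,0,0.02,0,0,0,0]]' 30
python3 -m crank '[[0,0,0.02,0,0,0,0],[0,0,0.012,0,0,0,0],[0,0,0,0,0,0,0],[0,0,0,0,0,0,0]]'
python3 - <<'E'
from h import *
go(.6446,.1487,.129,23.5)
E
```

```text
time: 12.05
tcp_pos: [0.6442, 0.1478, 0.21]
tcp_rot: [0.549, 0.836, -0.001, -0.001]
contact_force: [0.1, -0.7, 0.4]
gripper_width: 1.002
finger_force: 0.0
time: 12.45
tcp_pos: [0.6454, 0.148, 0.1811]
tcp_rot: [0.549, 0.836, 0.0, 0.0]
contact_force: [0.2, -0.1, 0.4]
gripper_width: 0.999
finger_force: 0.0
tool shift [ 0.001  -0.0005  0.0011] turn [ 0.0008  0.0002 -0.0017] grasp now [0.6455 0.148  0.1301] yaw 23.4 q7 -0.13 t 12.45
```

```bash

python3 -m crank '[[0.0007,0,0.001,0,0,0,0.2],[0,0,0,0,0,0,0.7],[0,0,0,0,0,0,1],[0,0,0,0,0,0,1],[0,0,0,0,0,0,1]]' 30
python3 -m crank '[[0,0,0,0,0,0,1],[0,0,0,0,0,0,1],[0,0,0,0,0,0,1]]'
python3 -m crank '[[0,0,-0.02,0,0,0,1],[0,0,-0.04,0,0,0,1],[0,0,-0.04,0,0,0,1],[0,0,-0.03,0,0,0,1],[0,0,0,0,0,0,1]]'
python3 - <<'E'
from h import *
go(.4404,-.3033,.25)
E
```

```text
time: 12.95
tcp_pos: [0.6451, 0.1482, 0.1794]
tcp_rot: [0.549, 0.836, 0.0, 0.0]
contact_force: [-0.1, -0.4, 0.8]
gripper_width: 0.633
finger_force: 0.0
time: 13.25
tcp_pos: [0.645, 0.1482, 0.1793]
tcp_rot: [0.549, 0.836, -0.0, 0.0]
contact_force: [-1.0, -0.2, 1.4]
gripper_width: 0.595
finger_force: 30.0
time: 13.75
tcp_pos: [0.646, 0.1491, 0.314]
tcp_rot: [0.549, 0.836, 0.003, 0.002]
contact_force: [0.8, -0.6, -3.0]
gripper_width: 0.592
finger_force: 30.0
tool shift [-0.3337 -0.3683  0.0108] turn [ 0.0066  0.0009 -0.    ] grasp now [0.6464 0.1492 0.263 ] yaw 23.38 q7 -0.09 t 13.75
```

```bash

python3 -m crank '[[-0.0303,-0.0335,0.001,0,0,0,1],[-0.0303,-0.0335,0.001,0,0,0,1],[-0.0303,-0.0335,0.001,0,0,0,1],[-0.0303,-0.0335,0.001,0,0,0,1],[-0.0303,-0.0335,0.001,0,0,0,1]]'
python3 -m crank '[[-0.0303,-0.0335,0.001,0,0,0,1],[-0.0303,-0.0335,0.001,0,0,0,1],[-0.0303,-0.0335,0.001,0,0,0,1],[-0.0303,-0.0335,0.001,0,0,0,1],[-0.0303,-0.0335,0.001,0,0,0,1]]'
python3 -m crank '[[-0.03,-0.0335,0.001,0,0,0,1],[0,0,0,0,0,0.1475,1],[0,0,0,0,0,0.1475,1],[0,0,0,0,0,0.1475,1],[0,0,0,0,0,0.1475,1]]'
python3 -m crank '[[0,0,0,0,0,0,1],[0,0,0,0,0,0,1],[0,0,0,0,0,0,1]]'
python3 - <<'E'
from h import *
s=gasket((.4404,-.3033),45,f="w4.png",TH=110)
s=gasket((.4404,-.3033),45,TH=140)
go(.4404,-.3033,.033,-10.4)
overlay(s,[rect(.4404,-.3033,-10.4,.052,.052,.008)],(200,110,150,120),"o6.png",5)
E
```

```text
time: 14.25
tcp_pos: [0.5499, -0.059, 0.3029]
tcp_rot: [0.549, 0.836, -0.0, -0.001]
contact_force: [1.2, -0.0, -1.5]
gripper_width: 0.592
finger_force: 30.0
time: 14.75
tcp_pos: [0.4562, -0.2643, 0.2982]
tcp_rot: [0.549, 0.836, -0.0, -0.001]
contact_force: [0.7, -0.6, -1.5]
gripper_width: 0.596
finger_force: 30.0
time: 15.25
tcp_pos: [0.4384, -0.3035, 0.297]
tcp_rot: [0.77, 0.637, -0.0, -0.001]
contact_force: [0.2, 0.6, -3.1]
gripper_width: 0.594
finger_force: 30.0
time: 15.55
tcp_pos: [0.4387, -0.3035, 0.2978]
tcp_rot: [0.767, 0.641, -0.0, -0.0]
contact_force: [0.4, 0.7, -2.2]
gripper_width: 0.598
finger_force: 30.0
px [275.8 181.5] th 110 mean [ 0.4413 -0.3073] rect [ 0.4389 -0.3046] size [49.9 50. ] long axis 79.59 [ 251  159   49   48 1887]
px [275.7 181.4] th 140 mean [ 0.4391 -0.3038] rect [ 0.439  -0.3042] size [50.9 52. ] long axis 169.7 [ 250  158   50   49 2395]
tool shift [0.0006 0.0016 0.214 ] turn [-0.0003 -0.0001  0.0017] grasp now [ 0.4388 -0.3036  0.247 ] yaw -10.3 q7 0.28 t 15.65
```

View pics/o6.png

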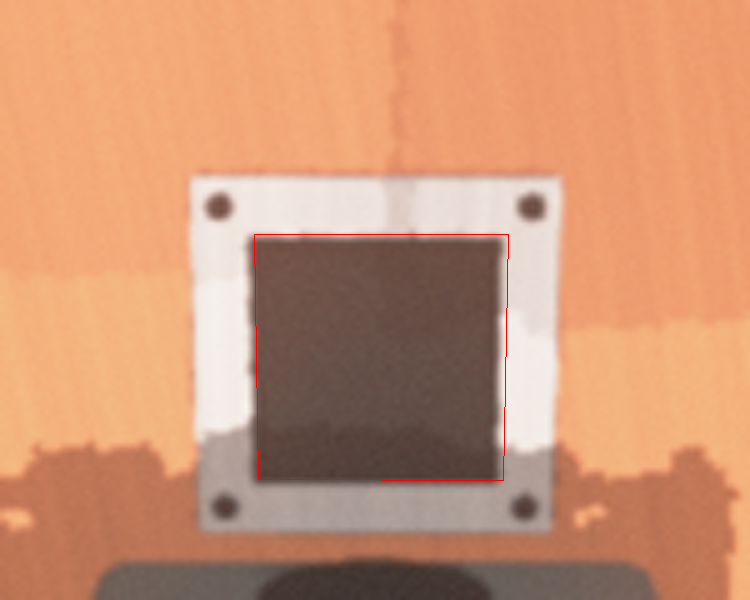

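```bash

python3 -m crank '[[0,0,0.045,0,0,0,1],[0,0,0.045,0,0,0,1],[0,0,0.045,0,0,0,1],[0,0,0.04,0,0,0,1],[0,0,0.025,0,0,0,1]]'
python3 -m crank '[[0,0,0.007,0,0,0,1],[0,0,0.004,0,0,0,1],[0,0,0.001,0,0,0,1],[0,0,0,0,0,0,1],[0,0,0,0,0,0,1]]'
python3 -m crank '[[0,0,0,0,0,0,1],[0,0,0,0,0,0,1]]'
python3 - <<'E'
from h import *
s=shot("top")
p=np.array([.4613,.308])
overlay(s,[circ(*p,.021,.054),circ(*p,.033,.005)],(145,215,50,45),"o4.png",8)
s=shot("scene","s1.png")
go(.4388,-.3038,.0323,-10.3)
E
```

```text
time: 16.15
tcp_pos: [0.4376, -0.3029, 0.0952]
tcp_rot: [0.768, 0.641, -0.0, -0.002]
contact_force: [-1.0, -0.7, -2.4]
gripper_width: 0.596
finger_force: 30.0
time: 16.65
tcp_pos: [0.4395, -0.3041, 0.0875]
tcp_rot: [0.768, 0.64, 0.0, 0.001]
contact_force: [-0.5, -0.7, -2.3]
gripper_width: 0.593
finger_force: 30.0
time: 16.85
tcp_pos: [0.439, -0.3038, 0.0867]
tcp_rot: [0.768, 0.64, 0.0, 0.0]
contact_force: [-0.5, 0.7, -2.2]
gripper_width: 0.596
finger_force: 30.0
tool shift [-0.0001 -0.0001  0.0032] turn [ 0.0003  0.0003 -0.0023] grasp now [ 0.4389 -0.3037  0.0355] yaw -10.43 q7 0.17 t 16.95
```

View pics/o4.png

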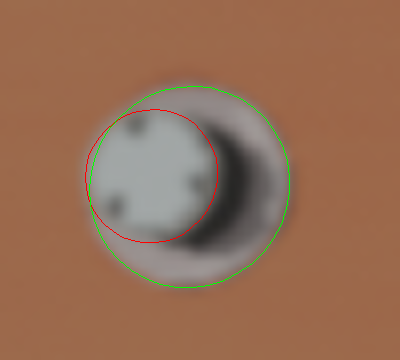

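From above, the round box's lid and plate circles both fit to within about 1 mm. Setting the square down.

```bash

python3 -m crank '[[0,0.0005,0.002,0,0,0,1],[0,0,0.001,0,0,0,1],[0,0,0,0,0,0,1],[0,0,0,0,0,0,1]]'
python3 -m crank '[[0,0,0.001,0,0,0,1],[0,0,0,0,0,0,1],[0,0,0,0,0,0,1]]'
```

```text
time: 17.35
tcp_pos: [0.4394, -0.3037, 0.0832]
tcp_rot: [0.768, 0.64, -0.0, 0.0]
contact_force: [-0.7, 0.2, -0.9]
gripper_width: 0.594
finger_force: 30.0
time: 17.65
tcp_pos: [0.4394, -0.3037, 0.0832]
tcp_rot: [0.768, 0.64, -0.0, 0.0]
contact_force: [-5.2, 3.2, 12.2]
gripper_width: 0.594
finger_force: 30.0
```

```bash

python3 -m crank '[[0,0,-0.0005,0,0,0,0.3],[0,0,0,0,0,0,0.2],[0,0,0,0,0,0,0.1],[0,0,0,0,0,0,0],[0,0,0,0,0,0,0]]'
python3 -m crank '[[0,0,-0.02,0,0,0,0],[0,0,-0.04,0,0,0,0],[0,0,-0.045,0,0,0,0],[0,0,-0.045,0,0,0,0],[0,0,-0.045,0,0,0,0]]'
python3 -m crank '[[0,0,-0.02,0,0,0,0],[0,0,0,0,0,0,0],[0,0,0,0,0,0,0]]'
python3 - <<'E'
from h import *
s=shot("wrist"); p=fitbox(s,"square_box_mid",.052,.052,.008,(.44,-.304,-10.4))
for d in ctrl.silhouettes("square_base","wrist")[:2]: print(d["score"],d["box"])
overlay(s,[rect(.439,-.304,-10.4,.052,.052,.054),rect(.439,-.304,-10.4,.076,.076,.005)],(200,110,150,120),"q1.png",4)
go(.65,.142,.28,17)
E
```

```text
time: 18.15
tcp_pos: [0.4393, -0.3037, 0.0827]
tcp_rot: [0.768, 0.64, -0.0, -0.0]
contact_force: [-0.3, 0.0, 0.1]
gripper_width: 0.951
finger_force: 0.0
time: 18.65
tcp_pos: [0.4391, -0.3035, 0.2796]
tcp_rot: [0.768, 0.64, 0.0, 0.0]
contact_force: [2.1, -0.7, -0.5]
gripper_width: 1.002
finger_force: 0.0
time: 18.95
tcp_pos: [0.4392, -0.3037, 0.2974]
tcp_rot: [0.768, 0.64, -0.0, 0.0]
contact_force: [-0.3, 0.1, -0.1]
gripper_width: 1.001
finger_force: 0.0
square_box_mid 0.61 iou 0.94 x,y,yaw [  0.4392  -0.3004 -11.7462]
0.9 [235.8, 145.5, 75.9, 69.2]
tool shift [ 0.4763  0.127  -0.0345] turn [-0.0019 -0.0016 -0.4786] grasp now [ 0.4388 -0.3034  0.2452] yaw -10.42 q7 0.28 t 19.1
```

View pics/q1.png

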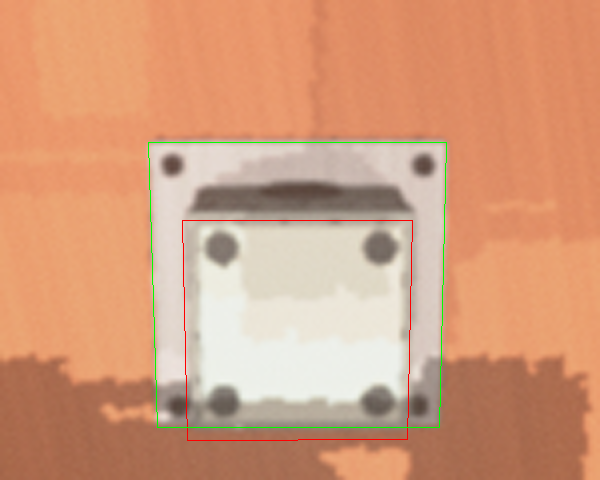

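The square's lid sits about 0.7 mm and 1.1 mm off relative to the plate, aligned to about 0°, which is good. On to the oblong box.

```bash

python3 -m crank '[[0.0433,0.01155,-0.003,0,0,0,0],[0.0433,0.01155,-0.003,0,0,0,0],[0.0433,0.01155,-0.003,0,0,0,0],[0.0433,0.01155,-0.003,0,0,0,0],[0.0433,0.01155,-0.003,0,0,0,0]]'
python3 -m crank '[[0.0433,0.01155,-0.003,0,0,0,0],[0.0433,0.01155,-0.003,0,0,0,0],[0.0433,0.01155,-0.003,0,0,0,0],[0.0433,0.01155,-0.003,0,0,0,0],[0.0433,0.01155,-0.003,0,0,0,0]]'
python3 -m crank '[[0.0433,0.01155,-0.003,0,0,0,0],[0,0,0,0,0,-0.12,0],[0,0,0,0,0,-0.12,0],[0,0,0,0,0,-0.12,0],[0,0,0,0,0,-0.12,0]]'
python3 -m crank '[[0,0,0,0,0,0,0],[0,0,0,0,0,0,0],[0,0,0,0,0,0,0]]'
python3 - <<'E'
from h import *
s=shot("wrist","w5.png")
p=fitbox(s,"oblong_box_mid",.056,.1,.058,(.65,.145,20))
a=fitbox(s,"long_box_mid",.062,.15,.012,(.65,.142,15))
q=to_px(s,[*p[:2],.104])[0].astype(int)
overlay(s,[rect(*p,.056,.1,.104),rect(*a,.062,.15,.058)],(q[0]-75,max(q[1]-90,0),150,180),"o7.png",3.3)
t=shot("top"); tp=fitbox(t,"oblong_box_mid",.056,.1,.058,(.65,.145,20),"top")
go(*p[:2],.083,p[2])
E
```

```text
time: 19.6
tcp_pos: [0.5355, -0.0996, 0.3118]
tcp_rot: [0.769, 0.64, -0.0, -0.001]
contact_force: [1.1, -0.7, -0.6]
gripper_width: 0.997
finger_force: 0.0
time: 20.1
tcp_pos: [0.6317, 0.1026, 0.3264]
tcp_rot: [0.769, 0.64, -0.001, -0.0]
contact_force: [-0.2, -0.3, 1.2]
gripper_width: 1.002
finger_force: 0.0
time: 20.6
tcp_pos: [0.6503, 0.1419, 0.3291]
tcp_rot: [0.592, 0.806, -0.001, -0.001]
contact_force: [0.4, -0.7, 0.6]
gripper_width: 1.0
finger_force: 0.0
time: 20.9
tcp_pos: [0.6505, 0.1417, 0.3303]
tcp_rot: [0.595, 0.803, -0.0, -0.0]
contact_force: [-0.1, 0.6, -0.7]
gripper_width: 1.0
finger_force: 0.0
oblong_box_mid 0.62 iou 0.963 x,y,yaw [ 0.6438  0.1487 23.9364]
long_box_mid 0.59 iou 0.267 x,y,yaw [ 0.6467  0.1485 18.2067]Traceback (most recent call last):
  File "<stdin>", line 7, in <module>
  File "h.py", line 75, in fitbox
    return best.x*[.01,.01,5]
           ^^^^^^
AttributeError: 'NoneType' object has no attribute 'x'
```

View pics/o7.png

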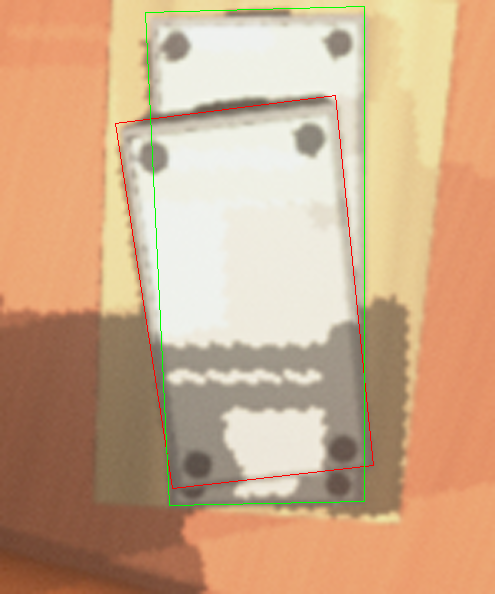

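The screws on the oblong lid cross at (251,307) in the crop, about 1.5 mm below the fit's centre, with yaw about 0.5° less. So oblong is at (0.6442, 0.1473), yaw 23.4°.

```bash

python3 -m crank '[[0.0072,-0.0044,0.04,0,0,0,0],[0,0,0.04,0,0,-0.113,0],[0,0,0.04,0,0,0,0],[0,0,0.04,0,0,0,0],[0,0,0.02,0,0,0,0]]' 30
python3 -m crank '[[0,0,0.01,0,0,0,0],[0,0,0.005,0,0,0,0],[0,0,0,0,0,0,0],[0,0,0,0,0,0,0]]'
python3 - <<'E'
from h import *
go(.6442,.1473,.083,23.4)
E
```

```text
time: 21.65
tcp_pos: [0.6429, 0.1465, 0.147]
tcp_rot: [0.548, 0.836, -0.002, -0.001]
contact_force: [0.8, -1.0, -0.0]
gripper_width: 1.001
finger_force: 0.0
time: 22.05
tcp_pos: [0.6448, 0.1476, 0.1372]
tcp_rot: [0.548, 0.836, 0.001, 0.001]
contact_force: [-0.3, -1.0, -0.2]
gripper_width: 1.0
finger_force: 0.0
tool shift [-0.     -0.0007  0.0032] turn [0.002  0.0004 0.0025] grasp now [0.6449 0.1476 0.0862] yaw 23.54 q7 -0.19 t 22.05
```

```bash

python3 -m crank '[[0,0,0.002,0,0,0,0.2],[0,0,0,0,0,0,0.7],[0,0,0,0,0,0,1],[0,0,0,0,0,0,1],[0,0,0,0,0,0,1]]' 35
python3 -m crank '[[0,0,0,0,0,0,1],[0,0,0,0,0,0,1],[0,0,0,0,0,0,1]]'
python3 -m crank '[[0,0,-0.02,0,0,0,1],[0,0,-0.04,0,0,0,1],[0,0,-0.045,0,0,0,1],[0,0,-0.045,0,0,0,1],[0,0,-0.02,0,0,0,1]]'
python3 -m crank '[[0,0,0,0,0,0,1],[0,0,0,0,0,0,1]]'
python3 - <<'E'
from h import *
go(.4684,.025,.25)
E
```

```text
time: 22.55
tcp_pos: [0.6443, 0.1473, 0.1338]
tcp_rot: [0.548, 0.837, 0.0, 0.0]
contact_force: [0.3, -0.0, 0.4]
gripper_width: 0.639
finger_force: 35.0
time: 22.85
tcp_pos: [0.6443, 0.1473, 0.1339]
tcp_rot: [0.548, 0.837, 0.0, 0.0]
contact_force: [-0.0, 0.1, 2.0]
gripper_width: 0.639
finger_force: 35.0
time: 23.35
tcp_pos: [0.6447, 0.1479, 0.3081]
tcp_rot: [0.548, 0.837, 0.002, 0.002]
contact_force: [-0.4, 0.5, -2.1]
gripper_width: 0.638
finger_force: 35.0
time: 23.55
tcp_pos: [0.6439, 0.1472, 0.3026]
tcp_rot: [0.548, 0.837, -0.001, -0.0]
contact_force: [0.1, -0.2, -3.3]
gripper_width: 0.643
finger_force: 35.0
tool shift [-0.0418 -0.2097  0.0018] turn [-0.0012  0.0002  0.    ] grasp now [0.6439 0.1471 0.2516] yaw 23.55 q7 -0.12 t 23.55
```

```bash

python3 -m crank '[[-0.0084,-0.0419,0,0,0,0,1],[-0.0084,-0.0419,0,0,0,0,1],[-0.0084,-0.0419,0,0,0,0,1],[-0.0084,-0.0419,0,0,0,0,1],[-0.0084,-0.0419,0,0,0,0,1]]'
python3 -m crank '[[0,0,0,0,0,0.114,1],[0,0,0,0,0,0.114,1],[0,0,0,0,0,0,1],[0,0,0,0,0,0,1],[0,0,0,0,0,0,1]]'
python3 - <<'E'
from h import *
for th in(110,140): s=gasket((.4684,.025),62,f="w6.png",TH=th)
go(.4684,.025,.033,10.5)
overlay(s,[rect(.4684,.025,10.5,.056,.1,.008)],(190,80,170,140),"q2.png",4)
E
```

```text
time: 24.05
tcp_pos: [0.4667, 0.0236, 0.3012]
tcp_rot: [0.548, 0.836, -0.001, -0.002]
contact_force: [-0.6, -1.2, -1.2]
gripper_width: 0.641
finger_force: 35.0
time: 24.55
tcp_pos: [0.4688, 0.0252, 0.303]
tcp_rot: [0.638, 0.77, -0.0, -0.001]
contact_force: [-0.3, -0.2, -1.6]
gripper_width: 0.638
finger_force: 35.0
px [274.1 181.1] th 110 mean [0.4643 0.0377] rect [0.4645 0.0424] size [ 63.7 131. ] long axis 10.63 [ 212  133  124   62 4387]
px [273.9 181. ] th 140 mean [0.4643 0.0356] rect [0.4637 0.0422] size [ 65.8 131.3] long axis 10.6 [ 211  132  124   64 5049]
tool shift [-0.0004 -0.0004  0.2193] turn [-0.0006 -0.0007  0.0018] grasp now [0.4689 0.0253 0.2523] yaw 10.61 q7 0.03 t 24.65
```

```bash

cat >> h.py <<'E'
def edges(near,yaw,w,l,vmax,z=.008,TH=125):
    """visible part of gasket above image row vmax: offsets of its edges from prediction, along box x (=tool y) and +long end"""
    s=shot("wrist"); g=s["frame"].max(2); m=g<TH; m[vmax:]=0
    q=to_px(s,[*near,z])[0].astype(int); m[:, :q[0]-60]=0; m[:,q[0]+60:]=0
    n,lab=cv2.connectedComponents(m.astype(np.uint8)); k=lab[min(q[1]-15,vmax-3),q[0]]; ys,xs=np.nonzero(lab==k)
    t=np.radians(yaw); a=np.array([np.cos(t),np.sin(t)]); b=np.array([-a[1],a[0]])
    f=lambda u,v: to_world(s,np.c_[u,v],z)[:,:2]-near
    L=np.array([(xs[ys==r].min()-.5,r) for r in np.unique(ys)[6:]]);Rr=np.array([(xs[ys==r].max()+.5,r) for r in np.unique(ys)[6:]])
    cs=[c for c in np.unique(xs)][6:-6]; T=np.array([(c,ys[xs==c].min()-.5) for c in cs])
    Lw,Rw,Tw=f(*L.T),f(*Rr.T),f(*T.T)
    print("left",np.median(Lw@a).round(4),"right",np.median(Rw@a).round(4),"want ±",w/2,"| end",np.median(Tw@b).round(4),"want",l/2,
     "| slopes deg",[np.degrees(np.polyfit(W@d,W@e,1)[0]).round(2) for W,d,e in((Lw,b,-a),(Rw,b,-a),(Tw,a,b))],"rows",ys.min(),ys.max())
E
python3 - <<'E'
from h import *
edges(np.array([.4684,.025]),10.5,.056,.1,185)
E
```

```text
left -0.0294 right 0.0266 want ± 0.028 | end 0.0327 want 0.05 | slopes deg [np.float64(-50.96), np.float64(46.51), np.float64(-1.34)] rows 133 184
```

View pics/q2.png

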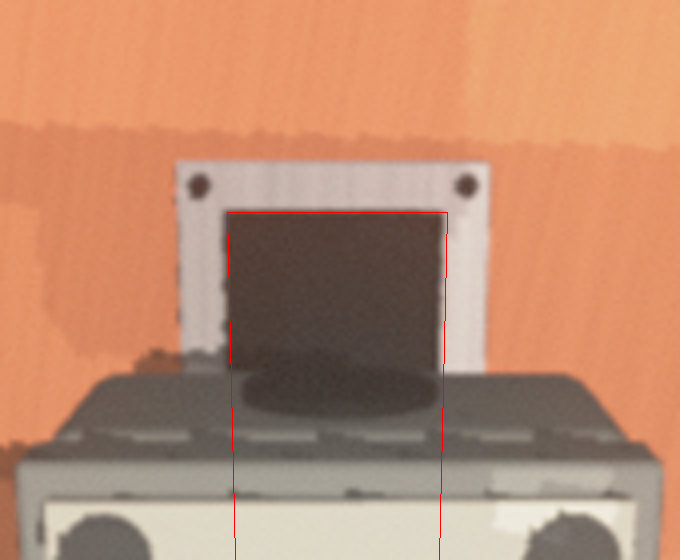

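The visible gasket end matches the prediction along its length and sits about 1.2 mm toward −tool y. Shifting and lowering.

```bash

python3 -m crank '[[-0.0005,-0.0013,0.045,0,0,0,1],[0,0,0.045,0,0,0,1],[0,0,0.045,0,0,0,1],[0,0,0.045,0,0,0,1],[0,0,0.02,0,0,0,1]]'
python3 -m crank '[[0,0,0.01,0,0,0,1],[0,0,0.005,0,0,0,1],[0,0,0,0,0,0,1],[0,0,0,0,0,0,1],[0,0,0,0,0,0,1]]'
python3 - <<'E'
from h import *
go(.4674,.0248,.033,10.6)
E
```

```text
time: 25.2
tcp_pos: [0.4658, 0.0244, 0.1]
tcp_rot: [0.639, 0.769, -0.001, -0.002]
contact_force: [0.6, 0.4, -1.9]
gripper_width: 0.645
finger_force: 35.0
time: 25.7
tcp_pos: [0.4685, 0.0243, 0.0898]
tcp_rot: [0.64, 0.769, 0.0, 0.001]
contact_force: [0.7, -0.4, -2.7]
gripper_width: 0.643
finger_force: 35.0
tool shift [ 0.0007 -0.001   0.0058] turn [ 0.0019  0.0009 -0.0022] grasp now [0.4686 0.0243 0.0388] yaw 10.48 q7 -0.22 t 25.7
```

```bash

python3 -m crank '[[0.0005,-0.0005,0.003,0,0,0,1],[0,0,0.001,0,0,0,1],[0,0,0,0,0,0,1],[0,0,0,0,0,0,1]]'
python3 -m crank '[[0,0,0.001,0,0,0,1],[0,0,0,0,0,0,1],[0,0,0,0,0,0,1]]'
```

```text
time: 26.1
tcp_pos: [0.4672, 0.0247, 0.0847]
tcp_rot: [0.64, 0.769, -0.0, 0.0]
contact_force: [-0.2, 0.4, -2.6]
gripper_width: 0.637
finger_force: 35.0
time: 26.4
tcp_pos: [0.4672, 0.0248, 0.0837]
tcp_rot: [0.64, 0.769, 0.0, 0.0]
contact_force: [-0.3, -0.2, -1.6]
gripper_width: 0.64
finger_force: 35.0
```

```bash

python3 -m crank '[[0,0,0.001,0,0,0,1],[0,0,0,0,0,0,1],[0,0,0,0,0,0,1]]'
```

```text
time: 26.7
tcp_pos: [0.4672, 0.0248, 0.0837]
tcp_rot: [0.64, 0.769, -0.0, 0.0]
contact_force: [-8.2, -1.7, 17.2]
gripper_width: 0.639
finger_force: 35.0
```

```bash

python3 -m crank '[[0,0,-0.0005,0,0,0,0.25],[0,0,0,0,0,0,0.15],[0,0,0,0,0,0,0.05],[0,0,0,0,0,0,0],[0,0,0,0,0,0,0]]'
python3 -m crank '[[0,0,-0.02,0,0,0,0],[0,0,-0.04,0,0,0,0],[0,0,-0.045,0,0,0,0],[0,0,-0.045,0,0,0,0],[0,0,-0.045,0,0,0,0]]'
python3 -m crank '[[0,0,0,0,0,0,0],[0,0,0,0,0,0,0],[0,0,0,0,0,0,0]]'
python3 - <<'E'
from h import *
s=shot("wrist"); p=fitbox(s,"oblong_box_mid",.056,.1,.008,(.468,.025,10.5))
overlay(s,[rect(.4674,.0248,10.5,.056,.1,.054),rect(.4674,.0248,10.5,.080,.124,.005)],(195,90,160,190),"q3.png",2.6)
go(.65,.142,.26,17)
E
```

```text
time: 27.2
tcp_pos: [0.4671, 0.0248, 0.0832]
tcp_rot: [0.64, 0.769, -0.0, -0.0]
contact_force: [-0.2, -1.0, -0.2]
gripper_width: 0.966
finger_force: 0.0
time: 27.7
tcp_pos: [0.4668, 0.025, 0.2801]
tcp_rot: [0.639, 0.769, -0.0, 0.0]
contact_force: [0.4, -1.0, -0.9]
gripper_width: 0.998
finger_force: 0.0
time: 28.0
tcp_pos: [0.4667, 0.0246, 0.2773]
tcp_rot: [0.64, 0.769, -0.0, -0.001]
contact_force: [-1.5, -0.8, -0.7]
gripper_width: 1.001
finger_force: 0.0
oblong_box_mid 0.72 iou 0.185 x,y,yaw [ 0.4706  0.0393 11.1337]
oblong_box_mid 0.62 iou 0.961 x,y,yaw [ 0.4668  0.0258 10.5785]
tool shift [ 0.0819  0.2016 -0.0343] turn [-0.002  -0.0009 -0.1135] grasp now [0.4665 0.0247 0.226 ] yaw 10.5 q7 0.01 t 28.1
```

```bash

python3 -m crank '[[0.0164,0.0403,-0.0069,0,0,0,0],[0.0164,0.0403,-0.0069,0,0,0,0],[0.0164,0.0403,-0.0069,0,0,0,0],[0.0164,0.0403,-0.0069,0,0,0,0],[0.0164,0.0403,-0.0069,0,0,0,0]]'
python3 -m crank '[[0,0,0,0,0,-0.1135,0],[0,0,0,0,0,0,0],[0,0,0,0,0,0,0],[0,0,0,0,0,0,0]]'
cat >> h.py <<'E'
def screws(s,p,w,l,zt):
    g=cv2.cvtColor(s["frame"],cv2.COLOR_RGB2GRAY); bh=cv2.morphologyEx(g,cv2.MORPH_BLACKHAT,np.ones((15,15),np.uint8)).astype(float)
    bh=cv2.GaussianBlur(bh,(0,0),2); t=np.radians(p[2]); a=np.array([np.cos(t),np.sin(t)]); b=np.array([-a[1],a[0]]); out=[]
    for i,j in((-1,-1),(1,-1),(1,1),(-1,1)):
        best=None
        for da in np.arange(.004,.016,.0005):
            for db in np.arange(.004,.016,.0005):
                W=np.array(p[:2])+i*a*(w/2-da)+j*b*(l/2-db); u=to_px(s,[*W,zt])[0]
                v=cv2.getRectSubPix(bh.astype(np.float32),(1,1),tuple(map(float,u)))[0,0]
                if best is None or v>best[0]: best=(v,W,da,db)
        out.append(best[1]); print("screw",i,j,"resp",round(float(best[0]),1),"inset",round(best[2],4),round(best[3],4))
    o=np.array(out); d1=(o[2]+o[3]-o[0]-o[1])/2; 
    print("centre",o.mean(0).round(4),"yaw",round(np.degrees(np.arctan2(-d1[0],d1[1])),2))
E
python3 - <<'E'
from h import *
s=shot("wrist","w7.png")
p=fitbox(s,"long_box_mid",.062,.15,.012,(.65,.143,16))
screws(s,p,.062,.15,.058)
go(*p[:2],.037,p[2])
E
```

```text
time: 28.6
tcp_pos: [0.6517, 0.1428, 0.3108]
tcp_rot: [0.64, 0.769, -0.001, -0.001]
contact_force: [0.2, -0.5, 2.1]
gripper_width: 1.001
finger_force: 0.0
time: 29.0
tcp_pos: [0.65, 0.1411, 0.3125]
tcp_rot: [0.596, 0.803, -0.0, 0.0]
contact_force: [0.5, 0.8, 0.0]
gripper_width: 1.0
finger_force: 0.0
long_box_mid 0.87 iou 0.974 x,y,yaw [ 0.6468  0.1483 18.1843]
screw -1 -1 resp 47.5 inset 0.008 0.006
screw 1 -1 resp 49.4 inset 0.008 0.006
screw 1 1 resp 89.9 inset 0.007 0.0095
screw -1 1 resp 95.3 inset 0.0085 0.009
centre [0.6477 0.1469] yaw 17.87
tool shift [ 0.0081 -0.0012  0.225 ] turn [ 0.0003  0.0011 -0.0234] grasp now [0.6502 0.1411 0.262 ] yaw 16.85 q7 -0.25 t 29.1
```

```bash

python3 -m crank '[[0.0063,-0.0007,0.045,0,0,-0.018,0],[0,0,0.045,0,0,0,0],[0,0,0.045,0,0,0,0],[0,0,0.04,0,0,0,0],[0,0,0.03,0,0,0,0]]' 40
python3 -m crank '[[0,0,0.013,0,0,0,0],[0,0,0.004,0,0,0,0],[0,0,0,0,0,0,0],[0,0,0,0,0,0,0]]'
python3 - <<'E'
from h import *
go(.6477,.1469,.037,17.9)
E
```

```text
time: 29.6
tcp_pos: [0.647, 0.1466, 0.1053]
tcp_rot: [0.588, 0.809, -0.001, -0.0]
contact_force: [0.6, -0.2, -0.1]
gripper_width: 1.0
finger_force: 0.0
time: 30.0
tcp_pos: [0.6487, 0.1482, 0.0927]
tcp_rot: [0.588, 0.809, 0.001, 0.001]
contact_force: [0.1, 0.2, -0.5]
gripper_width: 0.998
finger_force: 0.0
tool shift [-0.0009 -0.0014  0.0047] turn [0.0026 0.0003 0.0017] grasp now [0.6489 0.1482 0.0417] yaw 18.0 q7 -0.34 t 30.0
```

Still settling. I'll make a small correction, then close.

```bash

python3 -m crank '[[-0.0005,-0.0005,0.002,0,0,0,0.1],[0,0,0,0,0,0,0.1],[0,0,0,0,0,0,0.7],[0,0,0,0,0,0,1],[0,0,0,0,0,0,1]]' 40
python3 -m crank '[[0,0,0,0,0,0,1],[0,0,0,0,0,0,1],[0,0,0,0,0,0,1]]'
python3 -m crank '[[0,0,-0.02,0,0,0,1],[0,0,-0.04,0,0,0,1],[0,0,-0.045,0,0,0,1],[0,0,-0.045,0,0,0,1],[0,0,-0.045,0,0,0,1]]'
python3 -m crank '[[0,0,-0.02,0,0,0,1],[0,0,0,0,0,0,1],[0,0,0,0,0,0,1]]'
python3 - <<'E'
from h import *
go(.649,-.1749,.25)
E
```

```text
time: 30.5
tcp_pos: [0.6475, 0.1472, 0.0888]
tcp_rot: [0.588, 0.809, -0.0, 0.0]
contact_force: [-4.1, -2.4, 3.7]
gripper_width: 0.712
finger_force: 2.4
time: 30.8
tcp_pos: [0.6475, 0.1473, 0.0888]
tcp_rot: [0.588, 0.809, -0.0, 0.0]
contact_force: [-1.2, -0.7, 1.9]
gripper_width: 0.71
finger_force: 40.0
time: 31.3
tcp_pos: [0.647, 0.1474, 0.2867]
tcp_rot: [0.587, 0.809, 0.0, 0.0]
contact_force: [1.2, -0.4, -4.4]
gripper_width: 0.712
finger_force: 40.0
time: 31.6
tcp_pos: [0.6472, 0.1472, 0.3032]
tcp_rot: [0.588, 0.809, -0.0, -0.0]
contact_force: [-0.4, -1.2, -4.2]
gripper_width: 0.708
finger_force: 40.0
tool shift [-0.3068 -0.098   0.0024] turn [-0.0006  0.0003  0.    ] grasp now [0.6472 0.1472 0.2522] yaw 18.03 q7 -0.25 t 31.6
```

```bash

python3 -m crank '[[-0.0438,-0.014,0,0,0,0,1],[-0.0438,-0.014,0,0,0,0,1],[-0.0438,-0.014,0,0,0,0,1],[-0.0438,-0.014,0,0,0,0,1],[-0.0438,-0.014,0,0,0,0,1]]'
python3 -m crank '[[-0.0438,-0.014,0,0,0,0,1],[-0.0438,-0.014,0,0,0,0,1],[0,0,0,0,0,0.125,1],[0,0,0,0,0,0.125,1],[0,0,0,0,0,0.125,1]]'
python3 -m crank '[[0,0,0,0,0,0.125,1],[-0.04,0,0,0,0,0,1],[-0.04,0,0,0,0,0,1],[0,0,0,0,0,0,1],[0,0,0,0,0,0,1]]'
python3 -m crank '[[0,0,0,0,0,0,1],[0,0,0,0,0,0,1]]'
python3 - <<'E'
from h import *
s=shot("wrist","w8.png"); near=np.array([.649,-.1749]); g=s["frame"].max(2)
print(to_px(s,np.vstack([rect(*near,-10.6,.062,.15,.008),[[*near,.008]]])).round(1).tolist())
u=int(to_px(s,[*near,.008])[0,0]); print(g[0:260:6,u])
print(g[80,u-60:u+60:3])
go(.649,-.1749,.25,-10.6)
E
```

```text
time: 32.1
tcp_pos: [0.6477, -0.0848, 0.3013]
tcp_rot: [0.588, 0.809, -0.001, -0.001]
contact_force: [0.7, 0.7, -3.8]
gripper_width: 0.712
finger_force: 40.0
time: 32.6
tcp_pos: [0.6483, -0.1751, 0.3009]
tcp_rot: [0.73, 0.683, -0.001, -0.002]
contact_force: [0.4, 0.4, -4.1]
gripper_width: 0.709
finger_force: 40.0
time: 33.1
tcp_pos: [0.6333, -0.2547, 0.3011]
tcp_rot: [0.77, 0.638, -0.001, -0.002]
contact_force: [0.0, 0.5, -4.2]
gripper_width: 0.71
finger_force: 40.0
time: 33.3
tcp_pos: [0.6346, -0.2517, 0.3031]
tcp_rot: [0.769, 0.639, -0.0, -0.001]
contact_force: [0.1, -0.5, -3.7]
gripper_width: 0.71
finger_force: 40.0
[[245.0, 178.1], [303.9, 178.2], [307.7, 20.2], [241.5, 20.2], [274.5, 103.8]]
[231 225 234 235  87  86  83  81  79  80  78  73  76  72  71  69  73  73
  78  84 143 178 234 234 235 235 236 236 235 237 236 236 235 235 234 234
 234 221 220 219 218 218 218 219]
[213 216 213 214 214 211 205 201 198 186  81  77  79  76  77  75  74  73
  74  70  73  74  72  72  74  70  76  73  76  79  76 216 218 218 218 219
 222 220 221 222]
tool shift [0.0783 0.0001 0.0024] turn [-0.0006 -0.0005  0.0015] grasp now [ 0.6346 -0.2518  0.2523] yaw -10.51 q7 -0.09 t 33.35
```

```bash
python3 - <<'E'
from h import *
edges(np.array([.649,-.1749]),-10.6,.062,.15,100,TH=135)
E
```

```text
left -0.0315 right 0.0298 want ± 0.031 | end 0.0746 want 0.075 | slopes deg [np.float64(-0.21), np.float64(0.28), np.float64(0.06)] rows 21 99
```

View pics/w8.png

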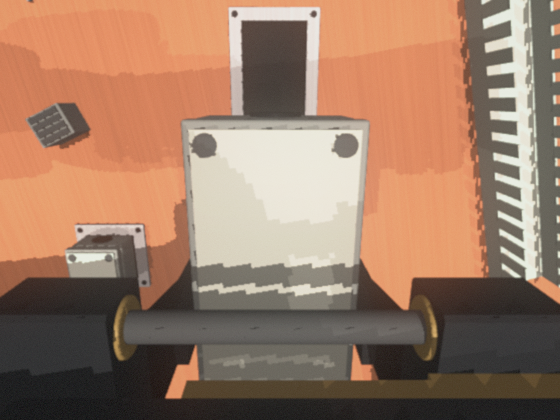

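The gasket's far end shows at (274,20) with edges at ±31 mm: offset −0.8 mm in tool y, −0.4 mm along its length, no yaw error. Moving over and lowering.

```bash

python3 -m crank '[[0.04,-0.0008,0,0,0,0,1],[0.038,0,0.02,0,0,0,1],[0,0,0.045,0,0,0,1],[0,0,0.045,0,0,0,1],[0,0,0.045,0,0,0,1]]'
python3 -m crank '[[0,0,0.03,0,0,0,1],[0,0,0.02,0,0,0,1],[0,0,0.008,0,0,0,1],[0,0,0,0,0,0,1],[0,0,0,0,0,0,1]]'
python3 -m crank '[[0,0,0,0,0,0,1],[0,0,0,0,0,0,1]]'
python3 - <<'E'
from h import *
go(.6481,-.1751,.0338,-10.6)
E
```

```text
time: 33.9
tcp_pos: [0.6481, -0.1757, 0.1475]
tcp_rot: [0.769, 0.639, 0.0, 0.001]
contact_force: [0.4, -1.1, -4.8]
gripper_width: 0.71
finger_force: 40.0
time: 34.4
tcp_pos: [0.6488, -0.1763, 0.0922]
tcp_rot: [0.769, 0.639, 0.001, 0.001]
contact_force: [0.1, 0.2, -3.9]
gripper_width: 0.709
finger_force: 40.0
time: 34.6
tcp_pos: [0.6487, -0.1765, 0.0921]
tcp_rot: [0.77, 0.639, 0.0, 0.001]
contact_force: [-0.5, -0.2, -2.8]
gripper_width: 0.708
finger_force: 40.0
tool shift [ 0.0013 -0.0008  0.0073] turn [ 0.002   0.0003 -0.0005] grasp now [ 0.6488 -0.1766  0.0411] yaw -10.63 q7 -0.29 t 34.6
```

```bash

python3 -m crank '[[0.001,-0.0005,0.003,0,0,0,1],[0,0,0.001,0,0,0,1],[0,0,0,0,0,0,1],[0,0,0,0,0,0,1],[0,0,0,0,0,0,1]]'
python3 -m crank '[[0,0,0.001,0,0,0,1],[0,0,0,0,0,0,1],[0,0,0,0,0,0,1]]'
```

```text
time: 35.1
tcp_pos: [0.6478, -0.1754, 0.0868]
tcp_rot: [0.77, 0.639, 0.0, 0.0]
contact_force: [-0.2, 0.3, -4.7]
gripper_width: 0.709
finger_force: 40.0
time: 35.4
tcp_pos: [0.6477, -0.1754, 0.0857]
tcp_rot: [0.77, 0.639, -0.0, 0.0]
contact_force: [0.7, -0.2, -3.0]
gripper_width: 0.71
finger_force: 40.0
```

```bash

python3 -m crank '[[0,0,0.001,0,0,0,1],[0,0,0,0,0,0,1],[0,0,0,0,0,0,1]]'
python3 -m crank '[[0,0,0.0005,0,0,0,1],[0,0,0,0,0,0,1],[0,0,0,0,0,0,1]]'
```

```text
time: 35.7
tcp_pos: [0.6478, -0.1754, 0.0849]
tcp_rot: [0.77, 0.639, 0.0, 0.0]
contact_force: [0.1, -0.7, -2.1]
gripper_width: 0.706
finger_force: 40.0
time: 36.0
tcp_pos: [0.6479, -0.1754, 0.0848]
tcp_rot: [0.77, 0.639, 0.0, 0.0]
contact_force: [-2.7, 0.6, 4.7]
gripper_width: 0.706
finger_force: 40.0
```

```bash

python3 -m crank '[[0,0,0,0,0,0,0.2],[0,0,0,0,0,0,0.1],[0,0,0,0,0,0,0],[0,0,0,0,0,0,0],[0,0,0,0,0,0,0]]'
python3 -m crank '[[0,0,-0.02,0,0,0,0],[0,0,-0.04,0,0,0,0],[0,0,-0.045,0,0,0,0],[0,0,-0.045,0,0,0,0],[0,0,-0.045,0,0,0,0]]'
python3 -m crank '[[0,0,-0.03,0,0,0,0],[0,0,0,0,0,0,0],[0,0,0,0,0,0,0],[0,0,0,0,0,0,0]]'
python3 - <<'E'
from h import *
s=shot("wrist"); p=fitbox(s,"long_box_mid",.062,.15,.008,(.648,-.175,-10.6))
screws(s,p,.062,.15,.054)
print("base, same way:"); 
t=shot("top")
for n,w,l,q in(("square",.052,.052,(.439,-.304,-10.4)),("oblong",.056,.1,(.4674,.0248,10.5)),("long",.062,.15,(.648,-.175,-10.6))):
    try: screws(t,fitbox(t,n+"_box_mid",w,l,.008,q,"top"),w,l,.054)
    except Exception as e: print(n,"not found")
print(ctrl.get_obs()["time"])
E
```

```text
time: 36.5
tcp_pos: [0.6478, -0.1753, 0.0842]
tcp_rot: [0.77, 0.639, 0.0, 0.0]
contact_force: [0.0, -0.0, 0.1]
gripper_width: 0.985
finger_force: 0.0
time: 37.0
tcp_pos: [0.6475, -0.1753, 0.2812]
tcp_rot: [0.769, 0.639, 0.0, 0.0]
contact_force: [1.0, -1.0, -0.3]
gripper_width: 1.001
finger_force: 0.0
time: 37.4
tcp_pos: [0.6473, -0.1754, 0.3077]
tcp_rot: [0.77, 0.639, -0.001, -0.001]
contact_force: [0.3, -0.4, -0.4]
gripper_width: 1.0
finger_force: 0.0
long_box_mid 0.59 iou 0.963 x,y,yaw [  0.6479  -0.1735 -11.6322]
screw -1 -1 resp 55.3 inset 0.0095 0.0055
screw 1 -1 resp 62.8 inset 0.006 0.006
screw 1 1 resp 94.1 inset 0.008 0.009
screw -1 1 resp 93.9 inset 0.0075 0.01
centre [ 0.6482 -0.1754] yaw -10.78
base, same way:
square_box_mid 0.34 iou 0.0 x,y,yaw [  0.439  -0.304 -10.4  ]
screw -1 -1 resp 0.2 inset 0.004 0.0145
screw 1 -1 resp 6.7 inset 0.0065 0.004
screw 1 1 resp 0.2 inset 0.0155 0.004
screw -1 1 resp 0.3 inset 0.004 0.004
centre [ 0.436  -0.3008] yaw -3.78
oblong_box_mid 0.9 iou 0.917 x,y,yaw [ 0.4718  0.0249 10.5707]
screw -1 -1 resp 27.5 inset 0.004 0.004
screw 1 -1 resp 13.7 inset 0.0145 0.004
screw 1 1 resp 13.5 inset 0.0095 0.0055
screw -1 1 resp 19.1 inset 0.004 0.0085
centre [0.4682 0.0227] yaw 8.96
long_box_mid 0.92 iou 0.382 x,y,yaw [  0.6534  -0.1629 -13.1867]
screw -1 -1 resp 17.5 inset 0.0155 0.0055
screw 1 -1 resp 19.5 inset 0.004 0.0155
screw 1 1 resp 11.7 inset 0.0155 0.012
screw -1 1 resp 19.9 inset 0.004 0.0155
centre [ 0.653  -0.1645] yaw -7.96
37.7
```

The long box measures (0.6482, −0.1754), yaw −10.8°, against a gasket at (0.648, −0.175), yaw −10.6°. All four boxes are down and the gripper is clear, so I'm handing in.

```bash
python3 -c "
from station import ctrl
print(ctrl.hand_in())"
```

```text
the job is handed in; nothing more can be done
None
```

The stack was taken apart from the top down, each box was set down on its own base before release, and the job was handed in at about 38 s; by camera, all four sit within about 1.5 mm of their gasket centres and the three straight-sided ones are lined up to under about 0.5°.

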